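# Sort laundry refills and filter into their trays

## Task

Sort the mixed refills on the laundry counter: put the two blue-lidded dosing capsules in the blue tray and the two amber scent flacons in the orange tray, one in each bay, and put the loose drain filter in the free bay of the grey tray. Everything should stand upright on the bay floors; leave the drain filter that is already in the grey tray in its bay, and leave the green measuring cup where it stands.

Things in the scene. Friction and masses are not known exactly. Their poses are not given: they have to be found in the camera images.
- cap_a: Dosing capsule: white upright plastic cylinder with a flat blue lid (small white pull tab on it), diameter 44, total height 46, about 60 g. Origin: centre of its underside; z up. Stands loose on the worktop. The two capsules are identical and interchangeable.
- cap_b: Dosing capsule: white upright plastic cylinder with a flat blue lid (small white pull tab on it), diameter 44, total height 46, about 60 g. Origin: centre of its underside; z up. Stands loose on the worktop. The two capsules are identical and interchangeable.
- flacon_a: Dryer scent flacon: upright amber glass cylinder, diameter 42, 44 high, topped by an orange collar (same diameter, up to 52) and a white nozzle, diameter 22, up to 64; about 110 g. Origin: centre of its underside; z up. Stands loose on the worktop. The two flacons are identical and interchangeable.
- flacon_b: Dryer scent flacon: upright amber glass cylinder, diameter 42, 44 high, topped by an orange collar (same diameter, up to 52) and a white nozzle, diameter 22, up to 64; about 110 g. Origin: centre of its underside; z up. Stands loose on the worktop. The two flacons are identical and interchangeable.
- filter: Drain filter standing upright: dark-striped grey cylinder, diameter 40, 30 high; white round flange, diameter 48, from 30 to 36; on it a dark upright wing grip 40 long (along its own x), 12 thick (along its own y), from 36 up to 60; about 50 g. Origin: centre of its underside; z up. This is the loose one on the worktop, to be put away.
- filter_in: Drain filter standing upright: dark-striped grey cylinder, diameter 40, 30 high; white round flange, diameter 48, from 30 to 36; on it a dark upright wing grip 40 long (along its own x), 12 thick (along its own y), from 36 up to 60; about 50 g. Origin: centre of its underside; z up. This one is already in the grey tray, loose in the bay on the tray's -y side, and stays there.
- tray_blue: Blue tray, fixed, outside 74 (its x) by 144 (its y) by 22 high; walls, divider, floor 4 thick. Two open bays, 66 by 66 inside, centred 35 either side of the tray's centre along its y; floors 4 above the worktop. Origin: centre of underside; z up. Both bays are empty at the start. For the capsules.
- tray_orange: Orange tray, fixed, outside 74 (its x) by 144 (its y) by 22 high; walls, divider, floor 4 thick. Two open bays, 66 by 66 inside, centred 35 either side of the tray's centre along its y; floors 4 above the worktop. Origin: centre of underside; z up. Both bays are empty at the start. For the flacons.
- tray_grey: Grey tray, fixed, outside 74 (its x) by 144 (its y) by 22 high; walls, divider, floor 4 thick. Two open bays, 66 by 66 inside, centred 35 either side of the tray's centre along its y; floors 4 above the worktop. Origin: centre of underside; z up. The bay on its -y side already holds a drain filter; the one on its +y side is free. For the filters.
- measuring_cup: Green open measuring cup, rim diameter 56, height 55, about 80 g, standing loose on the worktop among the things; to be left alone. Origin: centre of its underside; z up.
Mind the look-alikes: they are no part of the job. Leave any red or yellow look-alike of the cap_a alone.

How it is judged:
By the outcome, as a careful person would: the job done as asked, in the order asked, and still so for the second after the job is handed in, with the robot touching nothing.
It also fails if it takes over 109 s, if anything falls off the work surface, if the arm or the gripper's body presses on something with over 40 N, if the wrist force passes 120 N, or if a joint passes its speed limit or range.

## Robot

A 6-joint arm with a two-finger parallel gripper is mounted at the origin on the work surface. World frame = base frame: x ahead of the robot, y to its left, z up, the work surface at z = 0. Lengths are in mm, angles in rad, forces in N, time in s.
With the tool pointing down it reaches from about 400 to 925 mm from the base axis. Payload 12.5 kg.
Tool frame: the origin (TCP) lies between the finger pads; the fingertips stand 19 mm ahead of it and the grasp point (between the pads) is the TCP (env.nose_length is the distance from the TCP to the fingertips, in mm); z points along the fingers, y is the line along which they close (so a half turn about z gives the same grasp; the last joint's range is limited). The gripper opens to 95 mm and grips with 3 to 60 N. Pads are 20 mm wide; open, the fingers measure 119 mm over their backs; the gripper's body (75 mm by 180 mm) begins 59 mm behind the grasp point.
Start: joints at [1.161, 0.491, 1.559, -0, 1.092, -0.106], TCP at [186.951, 596.403, 207.861] pointing down, gripper open.
Joint ranges: [-3.1, 3.1], [-0.84, 2.19], [0.05, 2.79], [-1.13, 4.28], [0.06, 2.93], [-2.69, 2.69]. Speed limits (rad/s): [2.22, 2.22, 2.79, 3.14, 3.14, 3.14].

## Interface

Orientations are given as [roll, pitch, yaw] about the fixed x, y, z axes, in that order (R = Rz(yaw) Ry(pitch) Rx(roll)).
In Python, from cell import env gives the robot as it stands. The module is installed in compiled form; this text tells all that it offers.
- The arm moves only by the tool drive_tool, never from a script. Its argument "rows" is a list that holds one entry, the list of rows, each a list of 7 numbers: the shift along the tool's x, y, z scaled (see below), then the turn, a rotation vector about the tool's x, y, z scaled (see below), then the opening, from 0 (shut) to 1 (fully open). In form: [[[tx, ty, tz, ax, ay, az, jaw], ...]]. A call has 1 to 5 rows; each row shifts and turns the commanded pose from where the row before left it, along the tool's axes as they then stand; what a row does not reach is not made up. The controller multiplies each number of a shift by 250 mm and each number of a turn by 180 degrees. A row lasts 1/8 s, in which the tool goes at most 62.5 mm and 10.7 degrees, less where a joint would pass 70% of its speed; a pose out of reach is approached as far as the arm can. A call with a number of a shift or a turn outside -1 to 1 is refused whole. A call with a gripper value outside its range is refused whole. The fingers move at their own pace and stop on an object; the grip force is fixed at half the most. Time passes only in rows, so rows that do not move let the fingers close. It gives the time, the measured TCP pose, the force, the opening and the grip force at its end, in the units of the state.
- env.state(): the state, without advancing time (a new reading comes with each control period).
- env.read_camera(name): name is "scene" or "top"; returns a dict with "color" (480x640x3 uint8, blue, green, red), "camera_matrix" (3x3 intrinsics, pixels), "pose" (4x4, takes a point from camera to world coordinates). Camera axes: x right, y up, looking along -z (the intrinsics and any distortion apply to the point x, -y, -z); pixel columns grow to the right and rows downward; lengths in mm; the calibration is good to about 2 mm. A picture is of the moment at which its call begins. There is no depth.
- env.job_done(): hands the job in; it is judged then, once.
Trained networks look in a picture, given as the dict that the camera call returned (one of the last four; its "shot" number tells which), for a name from the list of things; names that differ only in an ending like _2 or _b are one class to them, and where a whole thing is asked for, a point or a joint stands for the part that bears it (a point fixed in the world has none). Each returns a list of dicts, best first, with "score" (0 to 1); they miss things now and then, are a little off and sometimes report something else, mostly with a low value. They report only what shows in the picture. A call takes as long as a camera call. They do not tell look-alikes from the thing itself.
- env.search_frame(name, picture): "at" ([x, y, z] in mm, in the coordinates of the camera as it stood for that picture, good to about 4 mm: the middle of the surface that is visible of it).
- env.place_of(name, picture): "at" ([x, y, z] in mm, in the coordinates of the camera as it stood for that picture, good to about 4 mm: a listed point, or the origin of a listed thing).
The state is a dict: "t": time; "joints": joint angles; "qvel": joint speeds; "tau": joint torques, N m; "eef_pos": TCP position; "tcp_rot": TCP orientation; "ft_force": force on the tool from outside, world axes, zero at the start; "moment": the same for the moment, N m; "opening": opening from 0.0 (shut) to 1.0 (fully open); "grip_force": force on a finger pad.
Only numpy, scipy, OpenCV 4.12 (cv2) and the standard library are available. Lean on these libraries where they do the work, as an engineer would, in place of code of your own. Each camera call takes 0.05 s, during which the arm holds its last target. There are 200 camera calls.

## Working session

There is one attempt and no reset: what is moved stays moved. The work goes in short steps, Python scripts to look and compute and a tool call to move; the robot and the scene stay as the last step left them, time stands still between calls to the robot, and variables do not carry over. Pictures are saved under pics/ and viewed, at most 14 in all, crops included, and the job is handed in when it is done.

Besides the shell and the picture viewer there is one more tool, called after "Emit:" as name([rows], argument=value, ...), one row to a line, values as JSON. drive_tool: Moves the arm, as the interface text tells. Its arguments: {"type":"object","properties":{"rows":{"type":"array","items":{"type":"array","items":{"type":"array","items":{"type":"number","minimum":-1,"maximum":1}}}}},"required":["rows"]}

```bash
mkdir -p pics; cat > h.py <<'E'
from cell import env
import numpy as np, cv2
def W(p,at): return (p["pose"]@np.r_[at,1])[:3]
def proj(p,w):
    c=np.linalg.inv(p["pose"])@np.r_[w,1]; c=np.array([c[0],-c[1],-c[2]]); u=p["camera_matrix"]@c; return u[:2]/u[2]
def onplane(p,px,z):
    d=np.linalg.inv(p["camera_matrix"])@np.r_[px,1]; d=p["pose"][:3,:3]@np.array([d[0],-d[1],-d[2]]); o=p["pose"][:3,3]
    return o+d*(z-o[2])/d[2]
E
python3 - <<'E'
from h import *
print(env.state())
for n in ["scene","top"]:
    p=env.read_camera(n); cv2.imwrite(f"pics/{n}0.png",p["color"]); print(n,p["pose"].round(3).tolist(),p["camera_matrix"].tolist(),[k for k in p])
    for t in ["cap_a","flacon_a","filter","tray_blue","tray_orange","tray_grey","measuring_cup"]:
        for d in env.place_of(t,p): print(t,round(d["score"],2),W(p,d["at"]).round(0),proj(p,W(p,d["at"])).round(0))
E
```

```text
{'t': 0.0, 'joints': array([ 1.16139638e+00,  4.91570596e-01,  1.55942066e+00, -1.34078089e-05,
        1.09167999e+00, -1.05588616e-01]), 'qvel': array([-1.43148006e-03, -1.08375019e-03,  8.09762111e-04, -8.34333534e-04,
        1.55515988e-03, -6.59898164e-05]), 'tau': array([ 2.44233788e-04, -6.12628126e+01, -2.58196628e+01,  6.92646252e-02,
        4.80137661e-02, -1.12395646e-04]), 'eef_pos': array([186.85640583, 596.1711343 , 207.2648044 ]), 'tcp_rot': array([-3.14051882e+00, -1.01850289e-04,  2.83778745e+00]), 'ft_force': array([-0.09691852, -0.11790525,  0.66611026]), 'moment': array([-0.04784131, -0.07888513, -0.00959989]), 'grip_force': 0.0, 'opening': 1.0052702150702566}
scene [[0.581, -0.427, 0.693, 1269.446], [0.814, 0.306, -0.493, -530.445], [-0.001, 0.851, 0.525, 623.606], [0.0, 0.0, 0.0, 1.0]] [[540.5410593373524, 0.0, 315.0049225222702], [0.0, 540.5410593373524, 233.7955372521239], [0.0, 0.0, 1.0]] ['color', 'camera_matrix', 'pose', 'shot']
cap_a 0.93 [374.  32.  -1.] [288. 224.]
cap_a 0.77 [364. -46.  -2.] [256. 232.]
cap_a 0.76 [514. -75.   0.] [281. 268.]
cap_a 0.
[... 734 characters left out ...]
0, 0.0, 1.0]] ['color', 'camera_matrix', 'pose', 'shot']
cap_a 0.91 [ 531. -366.    0.] [506. 233.]
cap_a 0.89 [563.  -5.   5.] [317. 220.]
cap_a 0.7 [371. -39.   1.] [338. 321.]
cap_a 0.69 [379.  41.  -0.] [295. 317.]
cap_a 0.67 [462.   7.  -4.] [312. 273.]
cap_a 0.65 [519. -75.   4.] [354. 242.]
cap_a 0.18 [356. 289.  -6.] [163. 332.]
flacon_a 0.91 [507. 368.   5.] [121. 252.]
flacon_a 0.75 [441. 125.  -1.] [250. 285.]
filter 0.8 [354. 288.  -4.] [163. 333.]
tray_blue 0.87 [ 617. -194.    1.] [414. 191.]
tray_orange 0.72 [613. 189.  -2.] [217. 197.]
tray_grey 0.67 [665.  -4.   1.] [316. 169.]
measuring_cup 0.79 [ 363. -269.    2.] [461. 323.]
measuring_cup 0.46 [440. 126.   2.] [249. 285.]
```

View pics/scene0.png

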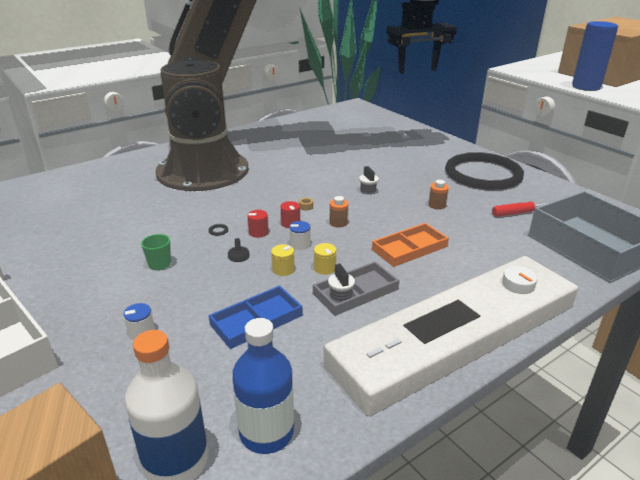

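View pics/top0.png

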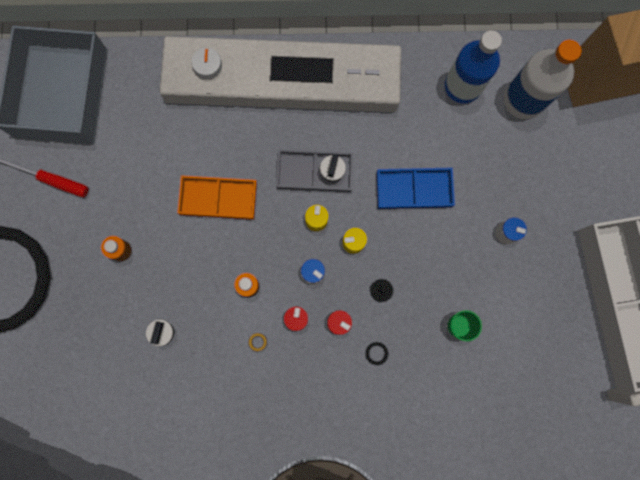

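Blue-lidded capsules are at top-view pixels (313,271) and (514,229). The flacons are at (113,248) and (246,285), and the loose filter at (159,333). The grey tray's free bay is its left half, around (297,170). The red and yellow ones are look-alikes. Next I refine these positions with both views.

```bash
cat > m.py <<'E'
from h import *
from scipy.optimize import least_squares
P={n:env.read_camera(n) for n in ["scene","top"]}
H={n:cv2.cvtColor(P[n]["color"],cv2.COLOR_BGR2HSV) for n in P}
R=dict(blue=((100,130,50),(130,255,255)),orange=((5,170,120),(20,255,255)),white=((0,0,150),(180,60,255)))
def blob(n,c,w,r):
    u=proj(P[n],w); m=cv2.inRange(H[n],*[np.array(a) for a in R[c]])
    k=np.zeros_like(m); cv2.circle(k,tuple(int(v) for v in u.round()),r,255,-1); m&=k
    cs,_=cv2.findContours(m,cv2.RETR_EXTERNAL,cv2.CHAIN_APPROX_NONE)
    return max(cs,key=cv2.contourArea)
def tri(us):
    return least_squares(lambda w: np.concatenate([proj(P[n],w)-us[n] for n in us]),[500,0,30]).x
for name,c,w in [("cap_a","blue",(463,5,46)),("cap_b","blue",(532,-367,46)),("flac_a","orange",(439,127,48)),("flac_b","orange",(510,369,48)),("filter","white",(353,288,36)),("filter_in","white",(660,-36,40))]:
    us={}
    for n in P:
        b=cv2.convexHull(blob(n,c,w,17)); mm=cv2.moments(b); us[n]=np.array([mm["m10"],mm["m01"]])/mm["m00"]
    print(name,"tri",tri(us).round(1),"top@z",onplane(P["top"],us["top"],w[2]).round(1)[:2],"scene@z",onplane(P["scene"],us["scene"],w[2]).round(1)[:2])
for name,c,w in [("blue","blue",(619,-195,15)),("orange","orange",(611,185,15))]:
    us={}
    for n in P:
        b=blob(n,c,w,50); b=cv2.convexHull(b); a=cv2.approxPolyDP(b,4,True)[:,0]
        mm=cv2.moments(b); us[n]=np.array([mm["m10"],mm["m01"]])/mm["m00"]
        if n=="top": print(name,[onplane(P[n],q,22).round(0)[:2].tolist() for q in cv2.boxPoints(cv2.minAreaRect(b))])
    print(name,tri(us).round(1))
t=P["top"]; a=cv2.resize(t["color"][140:205,265:365],None,fx=4,fy=4,interpolation=cv2.INTER_CUBIC); b=cv2.resize(t["color"][300:365,110:210],None,fx=4,fy=4,interpolation=cv2.INTER_CUBIC)
cv2.imwrite("pics/crop1.png",np.vstack([a,b]))
E
python3 m.py
```

```text
cap_a tri [461.7   5.9  44.2] top@z [462.    6.7] scene@z [463.8   3.2]
cap_b tri [ 532.3 -367.9   43.2] top@z [ 532.2 -366. ] scene@z [ 535.2 -369.3]
flac_a tri [436.9 124.7  46.6] top@z [438.7 127.3] scene@z [437.  118.4]
flac_b tri [510.8 370.2  49.8] top@z [511.6 371.4] scene@z [508.2 371.3]
filter tri [357.5 276.3  43. ] top@z [355.8 275.7] scene@z [348.1 291.8]
filter_in tri [655.5 -43.5  41.4] top@z [653.2 -47.5] scene@z [656.  -38.4]
blue [[657.0, -120.0], [657.0, -267.0], [581.0, -264.0], [580.0, -119.0]]
blue [ 620.5 -195.4   10.1]
orange [[577.0, 259.0], [651.0, 255.0], [639.0, 111.0], [566.0, 116.0]]
orange [606.2 181.7  14.6]
```

View pics/crop1.png

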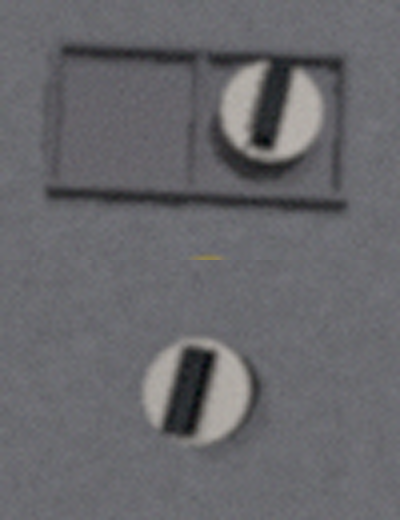

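```bash
python3 - <<'E'
from h import *
p=env.read_camera("top")
q=lambda x,y,z:onplane(p,(110+x/4-.4,300+(y-260)/4-.4),z).round(1)
print("flange",q(199,392,36)); print("wing top",q(188,390,60)); 
a,b=q(197.5,347.5,60),q(179,433,60); print("wing ends",a,b,np.degrees(np.arctan2(*(a-b)[1::-1])))
g=lambda x,y,z:onplane(p,(265+x/4-.4,140+y/4-.4),z).round(1)
for c in [(62,48),(343,62),(347,203),(48,192),(197,55),(192,197),(124,123)]: print("grey",c,g(*c,22))
E
```

```text
flange [355.1 285.3  36. ]
wing top [355.9 284.1  60. ]
wing ends [374.5 280.3  60. ] [337.3 287.7  60. ] -11.25068143049512
grey (62, 48) [694.6  64.1  22. ]
grey (343, 62) [685.1 -70.7  22. ]
grey (347, 203) [615.8 -70.6  22. ]
grey (48, 192) [623.7  71.5  22. ]
grey (197, 55) [689.9  -0.7  22. ]
grey (192, 197) [620.   3.  22.]
grey (124, 123) [656.9  34.8  22. ]
```

Emit:
drive_tool([
  [[0, 0, 0, 0, 0, -0.0484, 1], [0, 0, 0, 0, 0, -0.0484, 1], [-0.1, -0.214, 0.028, 0, 0, 0, 0.8], [-0.1, -0.214, 0.028, 0, 0, 0, 0.8], [-0.1, -0.214, 0.028, 0, 0, 0, 0.8]],
])

```text
t: 1.58
eef_pos: [262.5, 434.4, 186.7]
tcp_rot: [3.141, 0.0, -3.141]
ft_force: [1.9, -1.2, 0.4]
opening: 0.808
grip_force: 0.0
```

Emit:
drive_tool([
  [[-0.1, -0.214, 0.028, 0, 0, 0, 0.8], [-0.1, -0.214, 0.028, 0, 0, 0, 0.8], [-0.1, -0.214, 0.028, 0, 0, 0, 0.8], [-0.1, -0.214, 0.028, 0, 0, 0, 0.8], [-0.1, -0.214, 0.028, 0, 0, 0, 0.8]],
])

```text
t: 2.2
eef_pos: [387.8, 166.8, 151.9]
tcp_rot: [3.141, 0.001, -3.141]
ft_force: [1.0, 1.0, -0.2]
opening: 0.798
grip_force: 0.0
```

Emit:
drive_tool([
  [[-0.0987, -0.214, 0.03, 0, 0, 0, 0.8], [-0.0987, -0.214, 0.03, 0, 0, 0, 0.8], [-0.0987, -0.214, 0.03, 0, 0, 0, 0.8], [0, 0, 0.15, 0, 0, 0, 0.8], [0, 0, 0.15, 0, 0, 0, 0.8]],
])

```text
t: 2.82
eef_pos: [461.7, 7.0, 53.6]
tcp_rot: [-3.142, 0.001, 3.14]
ft_force: [1.0, 0.9, 0.7]
opening: 0.8
grip_force: 0.0
```

Emit:
drive_tool([
  [[0, 0, 0.062, 0, 0, 0, 0.8], [0, 0, 0, 0, 0, 0, 0.2], [0, 0, 0, 0, 0, 0, 0.2], [0, 0, 0, 0, 0, 0, 0.2], [0, 0, 0, 0, 0, 0, 0.2]],
])

```text
t: 3.45
eef_pos: [461.5, 8.0, 39.4]
tcp_rot: [-3.141, 0.001, -3.141]
ft_force: [0.2, -4.0, 5.5]
opening: 0.434
grip_force: 2.6
```

Emit:
drive_tool([
  [[0, 0, 0, 0, 0, 0, 0.2], [0, 0, -0.1, 0, 0, 0, 0.2], [0, 0, -0.16, 0, 0, 0, 0.2], [0, 0, -0.12, 0, 0, 0, 0.2]],
])

```text
t: 3.95
eef_pos: [461.2, 8.0, 135.4]
tcp_rot: [3.142, 0.001, -3.141]
ft_force: [-0.4, -0.0, -0.9]
opening: 0.2
grip_force: 0.0
```

```bash
python3 - <<'E'
from h import *
s=env.read_camera("scene");t=env.read_camera("top")
a=s["color"][150:300,200:400];b=t["color"][190:340,230:430]
cv2.imwrite("pics/c2.png",np.hstack([cv2.resize(x,None,fx=2,fy=2,interpolation=cv2.INTER_CUBIC) for x in (a,b)]))
print(env.state()["opening"])
E
```

```text
0.2013803151976905
```

View pics/c2.png

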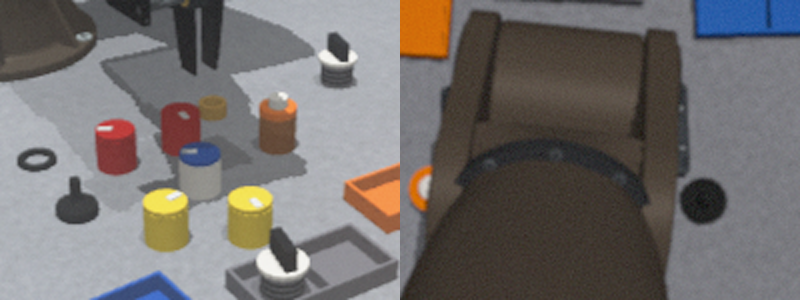

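```bash
python3 - <<'E'
from h import *
P=env.read_camera("scene")
H=cv2.cvtColor(P["color"],cv2.COLOR_BGR2HSV)
m=cv2.inRange(H,np.array((100,120,30)),np.array((130,255,255)))
k=np.zeros_like(m);cv2.circle(k,(300,229),15,255,-1);m&=k
cs,_=cv2.findContours(m,cv2.RETR_EXTERNAL,cv2.CHAIN_APPROX_NONE);b=cv2.convexHull(max(cs,key=cv2.contourArea))
mm=cv2.moments(b);u=np.array([mm["m10"],mm["m01"]])/mm["m00"];print(u,onplane(P,u,44.2),cv2.boundingRect(b))
for d in env.place_of("cap_a",P): print(d["score"],W(P,d["at"]).round(0))
print(proj(P,[461.5,8,135.4-19]),env.state()["eef_pos"])
E
```

```text
[300.32857143 227.08214286] [465.42453282   4.46560306  44.2       ] (291, 222, 19, 11)
0.98 [368. -45.  -2.]
0.98 [512. -77.  -2.]
0.9 [374.  33.  -2.]
0.86 [ 532. -366.   -4.]
0.67 [466.   4.  -1.]
0.63 [566.  -5.  -1.]
[300.12309764 195.10749594] [461.15033132   8.03933572 133.99619897]
```

The capsule still stands at about (463,5) and the jaws came up empty. I lifted before the grip force had built up. I'll retry with a full close and check the force before lifting.

Emit:
drive_tool([
  [[0, 0, 0, 0, 0, 0, 0.7], [0, 0, 0, 0, 0, 0, 0.7], [0, 0, 0, 0, 0, 0, 0.7], [0, 0, 0, 0, 0, 0, 0.7], [-0.008, -0.01, 0.18, 0, 0, 0, 0.7]],
])

```text
t: 4.78
eef_pos: [464.9, 5.4, 90.1]
tcp_rot: [-3.141, 0.006, -3.141]
ft_force: [0.5, -0.5, -0.6]
opening: 0.667
grip_force: 0.0
```

Emit:
drive_tool([
  [[0, 0, 0.15, 0, 0, 0, 0.7], [0, 0, 0.058, 0, 0, 0, 0.7], [0, 0, 0, 0, 0, 0, 0], [0, 0, 0, 0, 0, 0, 0], [0, 0, 0, 0, 0, 0, 0]],
])

```text
t: 5.4
eef_pos: [463.6, 5.5, 37.6]
tcp_rot: [-3.142, 0.001, -3.141]
ft_force: [-0.2, 1.1, 0.4]
opening: 0.444
grip_force: 30.1
```

Emit:
drive_tool([
  [[0, 0, 0, 0, 0, 0, 0]],
])

```text
t: 5.52
eef_pos: [463.6, 5.5, 37.5]
tcp_rot: [-3.142, 0.002, -3.141]
ft_force: [-0.1, 1.9, 4.1]
opening: 0.437
grip_force: 30.0
```

Emit:
drive_tool([
  [[0, 0, 0, 0, 0, 0, 0], [0, 0, 0, 0, 0, 0, 0]],
])

```text
t: 5.78
eef_pos: [463.6, 5.5, 37.5]
tcp_rot: [-3.142, 0.002, -3.141]
ft_force: [-0.2, 0.8, 6.9]
opening: 0.44
grip_force: 30.0
```

Emit:
drive_tool([
  [[0, 0, -0.02, 0, 0, 0, 0], [0, 0, -0.02, 0, 0, 0, 0], [0, 0, -0.04, 0, 0, 0, 0]],
])

```text
t: 6.15
eef_pos: [463.0, 5.5, 57.2]
tcp_rot: [3.141, -0.0, -3.141]
ft_force: [-0.1, 0.3, -0.5]
opening: 0.437
grip_force: 30.0
```

Emit:
drive_tool([
  [[0, 0, -0.1, 0, 0, 0, 0], [0, 0, -0.17, 0, 0, 0, 0], [-0.12, -0.12, 0, 0, 0, 0, 0], [-0.172, -0.172, 0, 0, 0, 0, 0], [-0.172, -0.172, 0, 0, 0, 0, 0]],
])

```text
t: 6.78
eef_pos: [580.4, -111.7, 125.4]
tcp_rot: [-3.141, 0.001, -3.141]
ft_force: [1.0, 0.9, 0.6]
opening: 0.44
grip_force: 30.0
```

Emit:
drive_tool([
  [[-0.1, -0.13, 0, 0, 0, 0, 0], [-0.06, -0.064, 0, 0, 0, 0, 0]],
])

```text
t: 7.02
eef_pos: [620.0, -160.8, 124.6]
tcp_rot: [-3.142, 0.0, 3.141]
ft_force: [-0.2, 0.4, -0.5]
opening: 0.439
grip_force: 30.0
```

Emit:
drive_tool([
  [[0, 0.004, 0.16, 0, 0, 0, 0], [0, 0, 0.12, 0, 0, 0, 0], [0, 0, 0.044, 0, 0, 0, 0], [0, 0, 0, 0, 0, 0, 0]],
])

```text
t: 7.52
eef_pos: [619.3, -157.9, 43.6]
tcp_rot: [3.141, -0.0, -3.141]
ft_force: [0.1, -0.1, -0.8]
opening: 0.439
grip_force: 30.0
```

Emit:
drive_tool([
  [[0, 0, 0.005, 0, 0, 0, 0], [0, 0, 0, 0, 0, 0, 0.65], [0, 0, 0, 0, 0, 0, 0.65], [0, 0, -0.1, 0, 0, 0, 0.65], [0, 0, -0.2, 0, 0, 0, 0.65]],
])

```text
t: 8.15
eef_pos: [618.4, -157.7, 116.5]
tcp_rot: [3.14, -0.003, -3.141]
ft_force: [0.5, -0.8, 0.9]
opening: 0.648
grip_force: 0.0
```

```bash
python3 - <<'E'
from h import *
s=env.read_camera("scene")
a=s["color"][230:360,120:380]
cv2.imwrite("pics/c3.png",cv2.resize(a,None,fx=2.5,fy=2.5,interpolation=cv2.INTER_CUBIC))
for d in env.place_of("cap_a",s): print(round(d["score"],2),W(s,d["at"]).round(0))
E
```

```text
0.89 [ 622. -165.    2.]
0.86 [567.  -7.   3.]
0.72 [515. -72.  -2.]
0.55 [ 530. -365.   -3.]
0.55 [365. -45.  -0.]
```

View pics/c3.png

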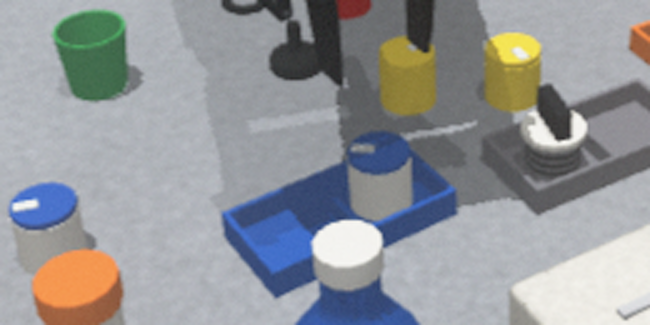

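The capsule stands upright in the right-hand bay of the blue tray (crop pixel 380,175). Next is the second capsule.

Emit:
drive_tool([
  [[0.0865, -0.21, 0, 0, 0, 0, 0.7], [0.0865, -0.21, 0, 0, 0, 0, 0.7], [0.0865, -0.21, 0, 0, 0, 0, 0.7], [0.0865, -0.21, 0, 0, 0, 0, 0.7], [0, 0, 0.15, 0, 0, 0, 0.7]],
])

```text
t: 8.88
eef_pos: [532.2, -372.6, 81.2]
tcp_rot: [-3.138, 0.004, 3.138]
ft_force: [1.3, 0.6, -0.4]
opening: 0.701
grip_force: 0.0
```

Emit:
drive_tool([
  [[0, 0, 0.1, 0, 0, 0, 0.7], [0, 0, 0.06, 0, 0, 0, 0.7], [0, 0, 0, 0, 0, 0, 0], [0, 0, 0, 0, 0, 0, 0], [0, 0, 0, 0, 0, 0, 0]],
])

```text
t: 9.5
eef_pos: [533.2, -368.1, 40.6]
tcp_rot: [-3.141, 0.001, -3.141]
ft_force: [-0.7, 0.0, 1.1]
opening: 0.44
grip_force: 0.0
```

Emit:
drive_tool([
  [[0, 0, 0, 0, 0, 0, 0], [0, 0, 0, 0, 0, 0, 0]],
])

```text
t: 9.75
eef_pos: [532.9, -368.0, 39.9]
tcp_rot: [-3.141, 0.0, -3.141]
ft_force: [0.8, -0.1, 0.3]
opening: 0.231
grip_force: 0.0
```

```bash
python3 - <<'E'
from h import *
s=env.read_camera("scene");t=env.read_camera("top")
a=s["color"][270:390,80:240];u=proj(t,[532,-367,40]).astype(int);b=t["color"][u[1]-60:u[1]+60,u[0]-80:u[0]+80]
cv2.imwrite("pics/c4.png",np.hstack([cv2.resize(x,None,fx=2.5,fy=2.5,interpolation=cv2.INTER_CUBIC) for x in (a,b)]))
print(proj(s,env.state()["eef_pos"]),env.state()["opening"])
for p in (s,t):
  for d in env.place_of("cap_a",p): print(round(d["score"],2),W(p,d["at"]).round(0))
E
```

```text
[137.5525814  313.66631046] 0.14773156474150342
0.94 [514. -74.  -3.]
0.91 [ 623. -161.    6.]
0.84 [ 534. -368.   -5.]
0.79 [362. -44.  -6.]
0.78 [565.  -4.  -3.]
0.75 [377.  35.  -5.]
0.84 [563.  -6.   2.]
0.82 [ 621. -159.    6.]
0.73 [521. -75.   2.]
```

View pics/c4.png

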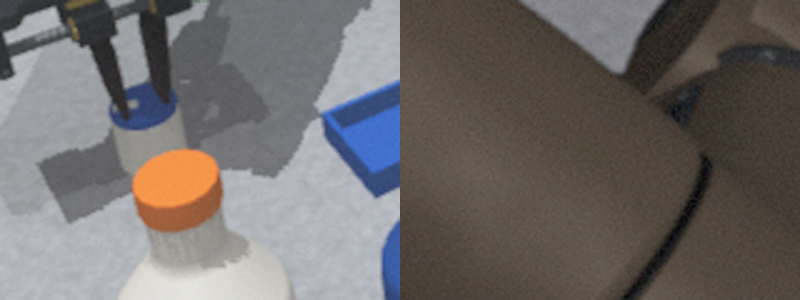

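```bash
python3 - <<'E'
from h import *
s=env.read_camera("scene"); st=env.state(); print(env.nose_length, st["eef_pos"],st["opening"],st["ft_force"],st["grip_force"])
for z in (60,40,21):
  for dy in (-7,7): print(z,dy,proj(s,[532.9,-368+dy,z]).round(1))
cv2.imwrite("pics/c5.png",cv2.resize(s["color"][285:345,100:180],None,fx=9,fy=9,interpolation=cv2.INTER_CUBIC))
E
```

```text
19.0 [ 532.78212937 -368.02514658   39.56249978] 0.03020572624221725 [-0.87532172 -0.16970051  1.39692884] 0.18120534194167703
60 -7 [131.2 305.7]
60 7 [139.6 302.6]
40 -7 [133.4 315.2]
40 7 [141.6 312. ]
21 -7 [135.4 323.9]
21 7 [143.5 320.7]
```

View pics/c5.png

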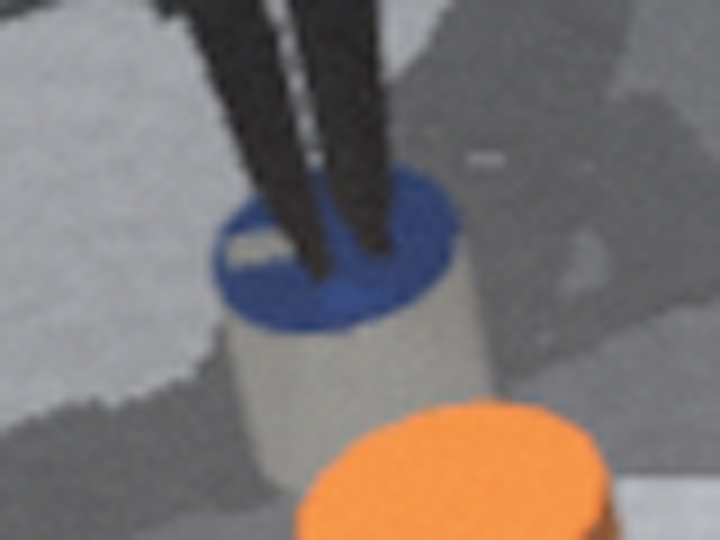

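The closed tips sit on the lid (crop pixels 320,275 and 375,250), so the jaws slid up off the lid's edge. The tips hardly reach below the TCP, so I'll grip lower, at TCP z about 30.

Emit:
drive_tool([
  [[0, 0, -0.16, 0, 0, 0, 0.7], [0, 0, 0, 0, 0, 0, 0.7], [0, 0, 0, 0, 0, 0, 0.7], [0, 0, 0, 0, 0, 0, 0.7], [0, 0, 0, 0, 0, 0, 0.7]],
])

```text
t: 10.62
eef_pos: [532.5, -367.8, 78.8]
tcp_rot: [3.141, -0.001, -3.141]
ft_force: [-0.3, -0.1, -0.4]
opening: 0.499
grip_force: 0.0
```

Emit:
drive_tool([
  [[0, 0, 0, 0, 0, 0, 0.7], [0, 0, 0, 0, 0, 0, 0.7], [0, 0, 0.1, 0, 0, 0, 0.7], [0, 0, 0.06, 0, 0, 0, 0.7], [0, 0, 0.038, 0, 0, 0, 0.7]],
])

```text
t: 11.25
eef_pos: [532.6, -367.9, 29.2]
tcp_rot: [3.141, -0.001, -3.141]
ft_force: [-0.6, -0.2, 0.6]
opening: 0.702
grip_force: 0.0
```

Emit:
drive_tool([
  [[0, 0, 0, 0, 0, 0, 0], [0, 0, 0, 0, 0, 0, 0], [0, 0, 0, 0, 0, 0, 0], [0, 0, 0, 0, 0, 0, 0], [0, 0, 0, 0, 0, 0, 0]],
])

```text
t: 11.88
eef_pos: [533.0, -368.1, 30.7]
tcp_rot: [-3.141, 0.001, -3.141]
ft_force: [-0.2, 0.4, 6.0]
opening: 0.453
grip_force: 30.0
```

Emit:
drive_tool([
  [[0, 0, -0.04, 0, 0, 0, 0], [0, 0, -0.1, 0, 0, 0, 0], [0, 0, -0.16, 0, 0, 0, 0], [0, 0, -0.08, 0, 0, 0, 0], [-0.07, 0.11, 0, 0, 0, 0, 0]],
])

```text
t: 12.5
eef_pos: [550.3, -342.0, 127.4]
tcp_rot: [-3.139, 0.003, 3.139]
ft_force: [0.1, -0.1, -1.6]
opening: 0.458
grip_force: 30.0
```

Emit:
drive_tool([
  [[-0.13, 0.21, 0, 0, 0, 0, 0], [-0.1, 0.16, 0, 0, 0, 0, 0], [-0.048, 0.076, 0, 0, 0, 0, 0], [0, 0, 0.1, 0, 0, 0, 0]],
])

```text
t: 13.0
eef_pos: [621.3, -228.1, 101.6]
tcp_rot: [-3.14, 0.003, -3.139]
ft_force: [-0.4, -0.3, -1.7]
opening: 0.452
grip_force: 30.0
```

Emit:
drive_tool([
  [[0, 0, 0.14, 0, 0, 0, 0], [0, 0, 0.08, 0, 0, 0, 0], [0, 0, 0.02, 0, 0, 0, 0], [0, 0, 0, 0, 0, 0, 0]],
])

```text
t: 13.5
eef_pos: [619.9, -229.4, 40.6]
tcp_rot: [-3.141, 0.0, -3.142]
ft_force: [-0.2, -0.5, -0.7]
opening: 0.453
grip_force: 30.0
```

Emit:
drive_tool([
  [[0, 0, 0.014, 0, 0, 0, 0], [0, 0, 0, 0, 0, 0, 0]],
])

```text
t: 13.75
eef_pos: [619.9, -229.1, 37.0]
tcp_rot: [-3.141, 0.001, -3.141]
ft_force: [0.5, 0.6, -0.5]
opening: 0.452
grip_force: 30.0
```

Emit:
drive_tool([
  [[0, 0, 0.006, 0, 0, 0, 0], [0, 0, 0, 0, 0, 0, 0.57], [0, 0, 0, 0, 0, 0, 0.57], [0, 0, -0.1, 0, 0, 0, 0.57], [0, 0, -0.22, 0, 0, 0, 0.7]],
])

```text
t: 14.38
eef_pos: [618.7, -228.5, 113.9]
tcp_rot: [3.14, -0.004, -3.141]
ft_force: [0.4, -0.2, 0.2]
opening: 0.625
grip_force: 0.0
```

Emit:
drive_tool([
  [[0.104, 0.203, 0, 0, 0, 0, 0.7], [0.104, 0.203, 0, 0, 0, 0, 0.7], [0.104, 0.203, 0, 0, 0, 0, 0.7], [0.104, 0.203, 0, 0, 0, 0, 0.7], [0.104, 0.203, 0, 0, 0, 0, 0.7]],
])

```text
t: 15.0
eef_pos: [488.8, 26.1, 115.4]
tcp_rot: [3.142, 0.001, -3.142]
ft_force: [0.9, 1.5, 0.2]
opening: 0.697
grip_force: 0.0
```

```bash
python3 - <<'E'
from h import *
s=env.read_camera("scene"); t=env.read_camera("top"); print(env.state()["eef_pos"])
a=s["color"][210:350,110:370];b=t["color"][130:330,200:460]
cv2.imwrite("pics/c6.png",np.vstack([cv2.resize(x,None,fx=1.7,fy=1.7,interpolation=cv2.INTER_CUBIC) for x in (a,b)]))
E
```

```text
[487.03578718  28.21963542 115.39405206]
```

View pics/c6.png

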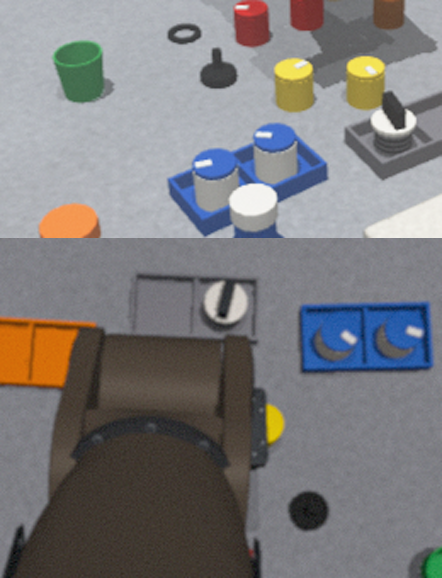

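Both capsules stand upright in the blue bays. Next is the first flacon.

Emit:
drive_tool([
  [[0.11, 0.2, 0, 0, 0, 0, 0.7], [0.06, 0.14, 0, 0, 0, 0, 0.7], [0.026, 0.052, 0, 0, 0, 0, 0.7], [0, 0, 0.14, 0, 0, 0, 0.7], [0, 0, 0.1, 0, 0, 0, 0.7]],
])

```text
t: 15.72
eef_pos: [441.3, 122.3, 54.4]
tcp_rot: [3.141, 0.001, -3.141]
ft_force: [0.9, 1.0, 0.4]
opening: 0.7
grip_force: 0.0
```

Emit:
drive_tool([
  [[0, 0, 0.06, 0, 0, 0, 0.7], [0, 0, 0.03, 0, 0, 0, 0.7], [0, 0, 0, 0, 0, 0, 0], [0, 0, 0, 0, 0, 0, 0], [0, 0, 0, 0, 0, 0, 0]],
])

```text
t: 16.35
eef_pos: [441.0, 122.8, 33.1]
tcp_rot: [3.141, 0.001, -3.141]
ft_force: [0.1, 0.7, -0.2]
opening: 0.44
grip_force: 0.8
```

Emit:
drive_tool([
  [[0, 0, 0, 0, 0, 0, 0], [0, 0, 0, 0, 0, 0, 0]],
])

```text
t: 16.6
eef_pos: [441.0, 122.8, 33.1]
tcp_rot: [3.141, 0.001, -3.141]
ft_force: [-0.7, 1.3, 6.6]
opening: 0.435
grip_force: 30.0
```

Emit:
drive_tool([
  [[0, 0, -0.04, 0, 0, 0, 0], [0, 0, -0.12, 0, 0, 0, 0], [0, 0, -0.12, 0, 0, 0, 0], [-0.1, 0.016, 0, 0, 0, 0, 0], [-0.22, 0.036, 0, 0, 0, 0, 0]],
])

```text
t: 17.23
eef_pos: [520.4, 135.8, 104.0]
tcp_rot: [3.142, -0.0, -3.141]
ft_force: [0.9, 1.0, -1.5]
opening: 0.434
grip_force: 30.0
```

Emit:
drive_tool([
  [[-0.2, 0.034, 0, 0, 0, 0, 0], [-0.1, 0.016, 0, 0, 0, 0, 0], [-0.036, 0.006, 0, 0, 0, 0, 0], [0, 0, 0.1, 0, 0, 0, 0]],
])

```text
t: 17.73
eef_pos: [605.2, 149.9, 78.8]
tcp_rot: [3.141, 0.003, -3.141]
ft_force: [-0.4, -0.4, -1.6]
opening: 0.435
grip_force: 30.0
```

Emit:
drive_tool([
  [[0, 0, 0.1, 0, 0, 0, 0], [0, 0, 0.04, 0, 0, 0, 0], [0, 0, 0.01, 0, 0, 0, 0], [0, 0, 0, 0, 0, 0, 0]],
])

```text
t: 18.23
eef_pos: [604.8, 149.8, 40.8]
tcp_rot: [3.141, 0.001, -3.141]
ft_force: [0.1, -1.3, -0.4]
opening: 0.433
grip_force: 30.0
```

Lower about 3 mm more, release, and move on to flacon_b at (511,371).

Emit:
drive_tool([
  [[0, 0, 0.01, 0, 0, 0, 0], [0, 0, 0, 0, 0, 0, 0.57], [0, 0, 0, 0, 0, 0, 0.57], [0, 0, -0.1, 0, 0, 0, 0.57], [0, 0, -0.22, 0, 0, 0, 0.7]],
])

```text
t: 18.85
eef_pos: [603.6, 149.6, 116.7]
tcp_rot: [-3.141, -0.004, -3.141]
ft_force: [0.6, -0.3, 0.8]
opening: 0.627
grip_force: 0.0
```

Emit:
drive_tool([
  [[0.0935, 0.221, 0, 0, 0, 0, 0.7], [0.0935, 0.221, 0, 0, 0, 0, 0.7], [0.0935, 0.221, 0, 0, 0, 0, 0.7], [0.06, 0.14, 0, 0, 0, 0, 0.7], [0.034, 0.08, 0, 0, 0, 0, 0.7]],
])

```text
t: 19.48
eef_pos: [510.1, 372.1, 117.8]
tcp_rot: [3.141, 0.0, -3.14]
ft_force: [-0.2, -0.3, -0.3]
opening: 0.698
grip_force: 0.0
```

Emit:
drive_tool([
  [[0, 0, 0.16, 0, 0, 0, 0.7], [0, 0, 0.11, 0, 0, 0, 0.7], [0, 0, 0.06, 0, 0, 0, 0.7], [0, 0, 0.01, 0, 0, 0, 0.7], [0, 0, 0, 0, 0, 0, 0]],
])

```text
t: 20.1
eef_pos: [511.5, 370.5, 33.3]
tcp_rot: [3.141, 0.001, 3.142]
ft_force: [-0.8, 0.8, 0.3]
opening: 0.642
grip_force: 0.0
```

Emit:
drive_tool([
  [[0, 0, 0, 0, 0, 0, 0], [0, 0, 0, 0, 0, 0, 0], [0, 0, 0, 0, 0, 0, 0], [0, 0, 0, 0, 0, 0, 0]],
])

```text
t: 20.6
eef_pos: [511.2, 370.7, 33.2]
tcp_rot: [3.141, 0.001, -3.141]
ft_force: [0.9, -0.9, 5.6]
opening: 0.435
grip_force: 30.0
```

```bash
python3 - <<'E'
from h import *
s=env.read_camera("scene"); t=env.read_camera("top")
a=s["color"][180:300,320:480];b=t["color"][150:270,80:240]
cv2.imwrite("pics/c7.png",np.hstack([cv2.resize(x,None,fx=2.5,fy=2.5,interpolation=cv2.INTER_CUBIC) for x in (a,b)]))
E
```

```text
(no output)
```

View pics/c7.png

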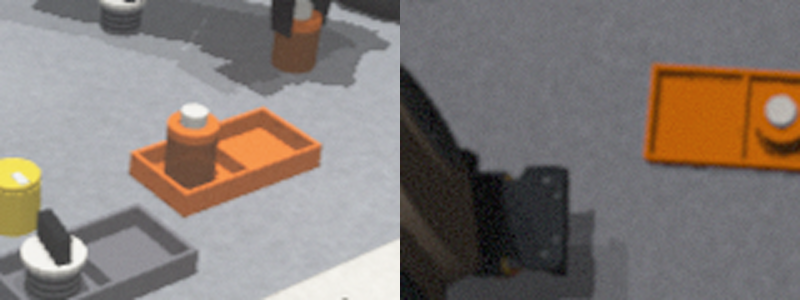

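Flacon_a stands upright in its bay (crop pixel 190,150) and flacon_b is gripped.

Emit:
drive_tool([
  [[0, 0, -0.04, 0, 0, 0, 0], [0, 0, -0.12, 0, 0, 0, 0], [0, 0, -0.12, 0, 0, 0, 0], [-0.06, -0.09, 0, 0, 0, 0, 0], [-0.13, -0.2, 0, 0, 0, 0, 0]],
])

```text
t: 21.32
eef_pos: [558.2, 298.8, 103.6]
tcp_rot: [3.141, 0.001, -3.138]
ft_force: [0.3, -0.3, -1.3]
opening: 0.429
grip_force: 30.0
```

Emit:
drive_tool([
  [[-0.12, -0.18, 0, 0, 0, 0, 0], [-0.06, -0.09, 0, 0, 0, 0, 0], [-0.026, -0.043, 0, 0, 0, 0, 0], [0, 0, 0.1, 0, 0, 0, 0]],
])

```text
t: 21.82
eef_pos: [611.0, 219.7, 79.0]
tcp_rot: [3.141, 0.003, 3.141]
ft_force: [-0.5, 0.4, -1.5]
opening: 0.434
grip_force: 30.0
```

Emit:
drive_tool([
  [[0, 0, 0.1, 0, 0, 0, 0], [0, 0, 0.04, 0, 0, 0, 0], [0, 0, 0.008, 0, 0, 0, 0], [0, 0, 0, 0, 0, 0, 0]],
])

```text
t: 22.32
eef_pos: [610.2, 220.1, 41.3]
tcp_rot: [3.141, 0.001, -3.141]
ft_force: [-0.2, 0.0, 0.5]
opening: 0.433
grip_force: 30.0
```

Emit:
drive_tool([
  [[0, 0, 0.01, 0, 0, 0, 0], [0, 0, 0, 0, 0, 0, 0.57], [0, 0, 0, 0, 0, 0, 0.57], [0, 0, -0.1, 0, 0, 0, 0.57], [0, 0, -0.24, 0, 0, 0, 0.57]],
])

```text
t: 22.95
eef_pos: [608.8, 219.4, 121.8]
tcp_rot: [-3.14, -0.005, -3.141]
ft_force: [0.5, -0.3, -0.3]
opening: 0.569
grip_force: 0.0
```

Emit:
drive_tool([
  [[0.22, 0.056, 0, 0, 0, 0, 0.5], [0.22, 0.056, 0, 0, 0, 0, 0.4], [0.22, 0.056, 0, 0, 0, 0, 0.4], [0.22, 0.056, 0, 0, 0, 0, 0.4], [0.1, 0.026, 0, 0, 0, 0, 0.4]],
])

```text
t: 23.58
eef_pos: [362.5, 282.4, 123.5]
tcp_rot: [3.142, -0.0, -3.14]
ft_force: [0.3, -0.2, -0.2]
opening: 0.398
grip_force: 0.0
```

Emit:
drive_tool([
  [[0, 0, 0, 0, 0, 0.0312, 0.4], [0, 0, 0, 0, 0, 0.0312, 0.4], [0, 0, 0, 0, 0, 0, 0.4]],
])

```text
t: 23.95
eef_pos: [365.0, 282.3, 123.4]
tcp_rot: [3.141, 0.0, 2.947]
ft_force: [1.0, -0.2, -0.1]
opening: 0.403
grip_force: 0.0
```

Emit:
drive_tool([
  [[0.04, 0.005, 0.14, 0, 0, 0, 0.4], [0, 0, 0.09, 0, 0, 0, 0.4], [0, 0, 0.034, 0, 0, 0, 0.4], [0, 0, 0, 0, 0, 0, 0.4]],
])

```text
t: 24.45
eef_pos: [355.5, 285.3, 57.0]
tcp_rot: [-3.141, -0.0, 2.947]
ft_force: [-0.6, 0.3, -0.4]
opening: 0.397
grip_force: 0.0
```

```bash
python3 - <<'E'
from h import *
s=env.read_camera("scene"); st=env.state(); print(st["eef_pos"],st["ft_force"])
a=s["color"][150:215,330:410];b=s["color"][180:300,320:480]
cv2.imwrite("pics/c8.png",np.vstack([cv2.resize(a,(640,520),interpolation=cv2.INTER_CUBIC)]))
cv2.imwrite("pics/c9.png",b)
E
```

```text
[355.69291085 285.47638423  57.48563907] [-0.36645904  0.04896743 -0.24950273]
```

View pics/c8.png

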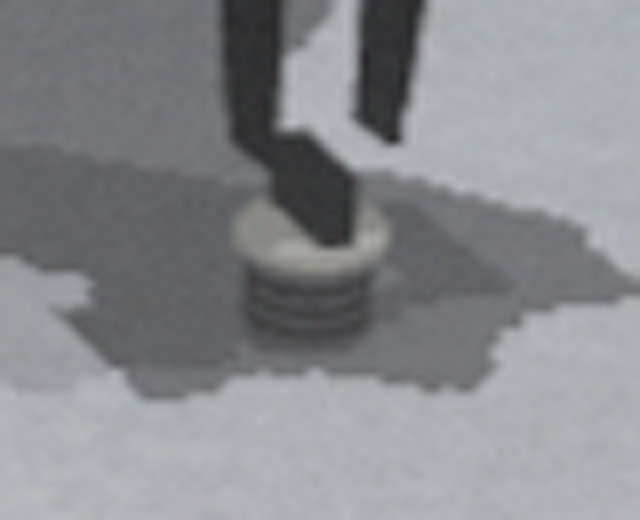

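The fingertips (crop rows about 145) are barely level with the wing top, with no contact. I'll go 13 mm lower and close.

Emit:
drive_tool([
  [[0, 0, 0.03, 0, 0, 0, 0.4], [0, 0, 0.024, 0, 0, 0, 0.4], [0, 0, 0, 0, 0, 0, 0.4]],
])

```text
t: 24.88
eef_pos: [355.3, 285.3, 43.3]
tcp_rot: [-3.141, -0.0, 2.946]
ft_force: [-0.7, 0.0, 0.2]
opening: 0.401
grip_force: 0.0
```

Emit:
drive_tool([
  [[0, 0, 0, 0, 0, 0, 0], [0, 0, 0, 0, 0, 0, 0], [0, 0, 0, 0, 0, 0, 0], [0, 0, 0, 0, 0, 0, 0], [0, 0, 0, 0, 0, 0, 0]],
])

```text
t: 25.5
eef_pos: [355.4, 285.4, 43.7]
tcp_rot: [3.141, 0.0, 2.946]
ft_force: [-0.9, 0.2, 1.9]
opening: 0.126
grip_force: 30.0
```

Emit:
drive_tool([
  [[0, 0, 0, 0, 0, 0, 0]],
])

```text
t: 25.62
eef_pos: [355.4, 285.4, 43.7]
tcp_rot: [3.141, 0.0, 2.946]
ft_force: [-1.8, -1.1, 2.7]
opening: 0.125
grip_force: 30.0
```

Emit:
drive_tool([
  [[0, 0, -0.04, 0, 0, 0, 0], [0, 0, -0.1, 0, 0, 0, 0], [0, 0, -0.18, 0, 0, 0, 0], [0, 0, -0.04, 0, 0, -0.0312, 0], [0, 0, 0, 0, 0, -0.0312, 0]],
])

```text
t: 26.25
eef_pos: [355.7, 285.6, 135.2]
tcp_rot: [3.14, 0.002, -3.138]
ft_force: [0.3, -0.2, -0.4]
opening: 0.12
grip_force: 30.0
```

Emit:
drive_tool([
  [[-0.1, -0.084, 0, 0, 0, 0, 0], [-0.18, -0.15, 0, 0, 0, 0, 0], [-0.18, -0.15, 0, 0, 0, 0, 0], [-0.18, -0.15, 0, 0, 0, 0, 0], [-0.18, -0.15, 0, 0, 0, 0, 0]],
])

```text
t: 26.88
eef_pos: [561.7, 112.9, 134.3]
tcp_rot: [3.141, 0.0, -3.141]
ft_force: [0.5, 1.4, -0.5]
opening: 0.121
grip_force: 30.0
```

Emit:
drive_tool([
  [[-0.17, -0.14, 0, 0, 0, 0, 0], [-0.13, -0.11, 0, 0, 0, 0, 0], [-0.08, -0.066, 0, 0, 0, 0, 0], [0, 0, 0.12, 0, 0, 0, 0], [0, 0, 0.08, 0, 0, 0, 0]],
])

```text
t: 27.5
eef_pos: [655.2, 35.1, 83.0]
tcp_rot: [3.141, -0.001, 3.141]
ft_force: [0.5, 0.8, -0.2]
opening: 0.125
grip_force: 30.0
```

```bash
python3 - <<'E'
from h import *
s=env.read_camera("scene"); st=env.state(); print(st["eef_pos"],st["grip_force"])
a=s["color"][180:320,290:470]
cv2.imwrite("pics/c10.png",cv2.resize(a,None,fx=4,fy=4,interpolation=cv2.INTER_CUBIC))
E
```

```text
[654.06988061  35.29751459  80.5680073 ] 29.999822080135345
```

View pics/c10.png

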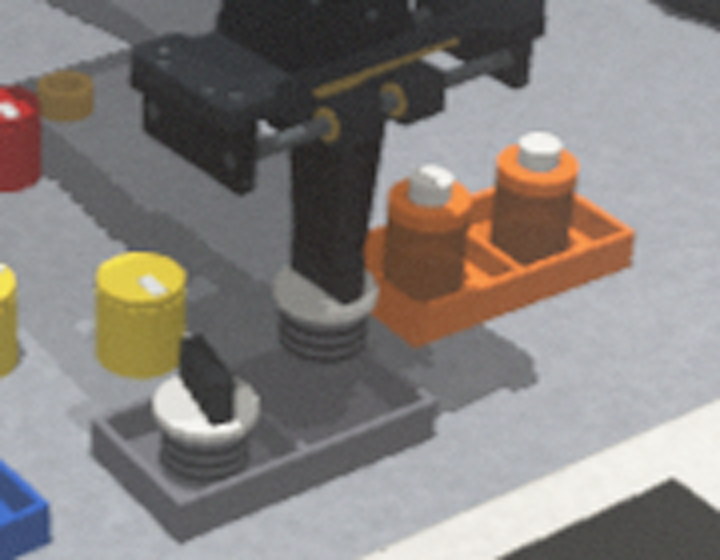

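Both flacons stand upright, and the filter hangs upright over the free bay.

Emit:
drive_tool([
  [[-0.008, 0, 0.08, 0, 0, 0, 0], [0, 0, 0.036, 0, 0, 0, 0], [0, 0, 0, 0, 0, 0, 0]],
])

```text
t: 27.92
eef_pos: [657.3, 35.5, 54.1]
tcp_rot: [3.141, -0.001, -3.141]
ft_force: [0.1, -0.6, -0.2]
opening: 0.122
grip_force: 30.0
```

Emit:
drive_tool([
  [[0, 0, 0.018, 0, 0, 0, 0], [0, 0, 0, 0, 0, 0, 0]],
])

```text
t: 28.18
eef_pos: [657.5, 35.5, 50.2]
tcp_rot: [3.142, 0.0, -3.141]
ft_force: [0.1, 0.4, 1.1]
opening: 0.122
grip_force: 30.0
```

Emit:
drive_tool([
  [[0, 0, 0.004, 0, 0, 0, 0], [0, 0, 0, 0, 0, 0, 0.35], [0, 0, 0, 0, 0, 0, 0.35], [0, 0, 0, 0, 0, 0, 0.35], [0, 0, -0.1, 0, 0, 0, 0.35]],
])

```text
t: 28.8
eef_pos: [656.5, 35.5, 72.8]
tcp_rot: [3.141, -0.003, -3.141]
ft_force: [-0.2, -0.5, -0.1]
opening: 0.346
grip_force: 0.0
```

Emit:
drive_tool([
  [[0, 0, -0.2, 0, 0, 0, 0.35], [0, 0, -0.2, 0, 0, 0, 0.4], [0.2, 0, -0.1, 0, 0, 0, 0.4], [0.2, 0, 0, 0, 0, 0, 0.4], [0.2, 0, 0, 0, 0, 0, 0.4]],
])

```text
t: 29.42
eef_pos: [505.9, 35.4, 199.5]
tcp_rot: [3.142, 0.001, -3.141]
ft_force: [-0.4, -0.3, 0.4]
opening: 0.406
grip_force: 0.0
```

```bash
python3 - <<'E'
from h import *
s=env.read_camera("scene"); t=env.read_camera("top"); print(env.state()["eef_pos"])
cv2.imwrite("pics/c11.png",np.vstack([s["color"][170:360,100:480],t["color"][130:310,80:460]]))
E
```

```text
[503.3011663   35.7078883  199.53327601]
```

View pics/c11.png

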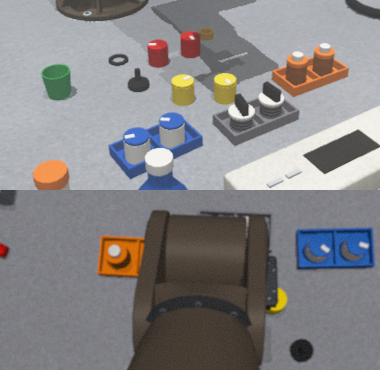

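All five items stand upright in their bays. The cup, the filter that was already in the tray, and the look-alikes are undisturbed.

```bash
python3 -c "
from cell import env
print(env.job_done())"
```

```text
the job is handed in; nothing more can be done
None
```

I handed the job in at about 30 s of robot time: both capsules, both flacons and the loose drain filter stand upright in their own bays, and the filter already in the grey tray, the green cup and the look-alikes were left alone.

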